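Set up the oil stand and log the stock

ROBOT

A 6-joint arm with a two-finger parallel gripper is mounted at the origin on the work surface. World frame = base frame: x ahead of the robot, y to its left, z up, the work surface at z = 0. Lengths are in mm, angles in rad, forces in N, time in s.
With the tool pointing down it reaches from about 350 to 1000 mm from the base axis. Payload 7.1 kg.
Tool frame: the origin (TCP) lies at the very end of the fingers, on their centre line; the grasp point (between the pads) lies behind it (env.pinch_z is the z of the grasp point in the tool frame, in mm); z points along the fingers, y is the line along which they close (so a half turn about z gives the same grasp; the last joint's range is limited). The gripper opens to 85 mm and grips with 20 to 120 N. Pads are 22 mm wide; open, the fingers measure 114 mm over their backs; the gripper's body (76 mm by 85 mm) begins 54 mm behind the grasp point. The pads swing forward as they close: fully open they stand 13 mm farther back than shut.
Start: joints at [1.165, 0.423, 1.63, -0, 1.089, -0.019], TCP at [235.734, 578.821, 231.319] pointing down, gripper open.
Joint ranges: [-3, 3], [-0.9, 2.11], [0.09, 2.58], [-1.31, 4.45], [0.11, 2.69], [-2.54, 2.54]. Speed limits (rad/s): [2.39, 2.39, 3.01, 3.14, 3.14, 3.14].

INTERFACE

Orientations are given as a unit quaternion [w, x, y, z].
In Python, from workcell import env, eyes gives the robot as it stands.
- The arm moves only by the tool arm_command, never from a script. Its argument "increments" is a list that holds one entry, the list of rows, each a list of 5 numbers: the finger opening in m, from 0 to 0.0854, then the shift along the world's x, y, z in m, then the turn about the world's z in degrees. A call has 1 to 20 rows; each row shifts and turns the commanded pose from where the row before left it; what a row does not reach is not made up. A row lasts 1/10 s, in which the tool goes at most 50 mm and 8.59 degrees, less where a joint would pass 70% of its speed; a pose out of reach is approached as far as the arm can. A call is refused whole if a number of a shift passes 0.05 or a number of a turn 8.59, either way. A call with a gripper value outside its range is refused whole. The fingers move at their own pace and stop on an object; "squeeze" is the grip in N (left out, the last holds). Time passes only in rows, so rows that do not move let the fingers close. It gives the time, the measured TCP pose, the force, the opening and the grip force at its end, in the units of the state.
- env.state(): the state, without advancing time (a new reading comes with each control period).
- eyes.capture(name): name is "scene" or "top" or "wrist"; returns the picture (480x640x3 uint8, blue, green, red); there is no depth.
- eyes.camera_params(name): a dict with "fx", "fy", "cx", "cy" (pixels), "k1" (the pictures are not rectified: a ray, as slopes to the right and down, at radius r is drawn at 1 + k1 r^2 times it, then the intrinsics apply), "R" (3x3) and "t" (3): a world point X has camera coordinates R X + t. Camera axes: x right, y down, z forward; pixel columns grow to the right and rows downward; lengths in mm; the calibration is good to about 2 mm. A picture is of the moment at which its call begins: read the wrist's pose just before it. camera_params takes no time and is no camera call; for the wrist camera it gives the pose at the moment of the call.
- env.finish_job(): hands the job in; it is judged then, once.
The state is a dict: "t": time; "q": joint angles; "dq": joint speeds; "joint_efforts": joint torques, N m; "eef_pos": TCP position; "eef_rot": TCP orientation; "ft_force": force on the tool from outside, world axes, zero at the start; "moment": the same for the moment, N m; "width": finger opening in mm; "finger_force": force on a finger pad.
Only numpy, scipy, OpenCV 4.12 (cv2) and the standard library are available. Lean on these libraries where they do the work, as an engineer would, in place of code of your own. Each camera call takes 0.05 s, during which the arm holds its last target. There are 200 camera calls.

TASK

Swing the folded leg of the bottle stand out until it snaps home at its stop, so that the stand is steady. Then stand all the fallen tall bottles upright in the stand's back row (away from the robot), let go of them and log them by swinging the tally counter's lever to its stop and letting it spring back; only after that stand all the fallen short jars upright in the front row and log them with another full stroke of the lever. Leave the mug, padlock and cardboard box on the bench where they are, and finish with every bottle and jar upright in its row, the leg out and the lever at rest.

Things in the scene. Friction and masses are not known exactly. Their poses are not given: they have to be found in the camera images.
- stand: Fixed two-row wooden bottle stand. Origin: centre of its underside, on the bench. Board 165 mm deep (x) by 290 mm wide (y), its top at z = 20 mm. A thin dark line along x = 0 parts the back row (x > 0, away from the robot) from the front row (x < 0, nearer the robot). Low rims 6 mm thick stand round the board: to z = 28 mm in front, 40 at the back, 30 at the sides.
- leg (a joint): Steadying leg of the stand: bar 120 mm long, top at z = 29 mm, upright hinge. 0 = folded along the stand's +y side (pointing to its +x); grows counter-clockwise seen from above to its stop at 1.5 rad (pointing to the stand's +y). Stiff hinge (0.06 N m), stays where left; from about 1.05 rad the bar rides over a sprung catch (about 2.5 N at the peg), which then holds it at the stop.
- leg_hinge (a point): Point on the leg's upright hinge axis, 30 mm above the bench (x -70, y +168 mm in the stand's frame).
- leg_peg (a point): Top centre of the leg's upright round steel peg (14 mm across, z = 28 to 78 mm), 100 mm from the hinge.
- counter: Fixed bench tally counter: grey box 120 x 100 mm, 60 mm high, digit windows on its front (-x) face. Origin: on the bench straight below the lever's pivot, 20 mm in front of the box's centre.
- lever (a joint): The tally counter's sprung steel lever, on top of the box, on an upright axis. 0 = at rest (its peg to the front left, +y); grows counter-clockwise seen from above to its stop at 1.1 rad (peg to the front right). A spring returns it to 0 when let go: 0.2 N m at rest, 0.48 N m at the stop (about 6 N at the peg).
- lever_hinge (a point): Point on the lever's upright axis, 80 mm above the bench.
- lever_peg (a point): Top centre of the lever's upright black round peg (14 mm across, z = 76 to 126 mm), 85 mm from the axis, overhanging the front of the box.
- bottle1: Tall white oil bottle (one of the two may be absent), square section 50 x 50 mm, 115 mm high in all, the top 20 mm a black round cap 28 mm across. About 0.2 kg. Origin: on the axis at mid height (57.5 mm above its underside); z axis from underside to cap; x and y axes square to the flat sides. Starts fallen, lying on a flat side, cap roughly away from the robot.
- bottle2: Tall white oil bottle (one of the two may be absent), square section 50 x 50 mm, 115 mm high in all, the top 20 mm a black round cap 28 mm across. About 0.2 kg. Origin: on the axis at mid height (57.5 mm above its underside); z axis from underside to cap; x and y axes square to the flat sides. Starts fallen, lying on a flat side, cap roughly away from the robot.
- jar1: Short grey jar with a paper band (one of the three may be absent), square section 54 x 54 mm, 80 mm high in all, the top 18 mm a black round cap 46 mm across. About 0.2 kg. Origin: on the axis at mid height (40 mm above its underside); z axis from underside to cap; x and y axes square to the flat sides. Starts fallen, lying on a flat side, cap roughly away from the robot.
- jar2: Short grey jar with a paper band (one of the three may be absent), square section 54 x 54 mm, 80 mm high in all, the top 18 mm a black round cap 46 mm across. About 0.2 kg. Origin: on the axis at mid height (40 mm above its underside); z axis from underside to cap; x and y axes square to the flat sides. Starts fallen, lying on a flat side, cap roughly away from the robot.
- jar3: Short grey jar with a paper band (one of the three may be absent), square section 54 x 54 mm, 80 mm high in all, the top 18 mm a black round cap 46 mm across. About 0.2 kg. Origin: on the axis at mid height (40 mm above its underside); z axis from underside to cap; x and y axes square to the flat sides. Starts fallen, lying on a flat side, cap roughly away from the robot.
- mug: White mug, 76 mm across, 90 mm high; a bystander. Origin: centre of its underside.
- padlock: Brass padlock lying flat, about 95 x 55 x 24 mm; a bystander. Origin: underside, centre of the brass body.
- blankbox: Cardboard box 90 x 130 x 50 mm; a bystander. Origin: centre of its underside.
Mind the look-alikes: they are no part of the job. Leave any blue or pink look-alike of the jar1 alone. Leave any pink look-alike of the jar3 alone.

How it is judged (in metres and radians):
On the way, in this order (a step that is already met when the one before it is completed fails the run):
1. swing the stand's leg out to its stop (value of joint leg above 1.42 rad), for 0.3 s.
2. stand every tall bottle upright in the back row and let go (angle between each of bottle1, bottle2's own z axis and vertical below 0.12 rad and x of bottle1 in the frame of stand between 0.008 and 0.07 m and y of bottle1 in the frame of stand between -0.135 and 0.135 m and z of bottle1 in the frame of stand between 0.0715 and 0.0835 m and linear speed of each of bottle1, bottle2 below 0.03 m/s and x of bottle2 in the frame of stand between 0.008 and 0.07 m and y of bottle2 in the frame of stand between -0.135 and 0.135 m and z of bottle2 in the frame of stand between 0.0715 and 0.0835 m and contact force between each of bottle1, bottle2 and the fingers below 0.3 N), for 0.2 s.
3. swing the tally lever to its stop to log the tall bottles, all of them standing in their row (value of joint lever above 1.03 rad and angle between each of bottle1, bottle2's own z axis and vertical below 0.12 rad and x of bottle1 in the frame of stand between 0.008 and 0.07 m and y of bottle1 in the frame of stand between -0.135 and 0.135 m and z of bottle1 in the frame of stand between 0.0715 and 0.0835 m and linear speed of each of bottle1, bottle2 below 0.03 m/s and x of bottle2 in the frame of stand between 0.008 and 0.07 m and y of bottle2 in the frame of stand between -0.135 and 0.135 m and z of bottle2 in the frame of stand between 0.0715 and 0.0835 m), for 0.1 s.
4. let the lever spring back to rest (value of joint lever below 0.1 rad), for 0.2 s.
5. stand every short jar upright in the front row and let go (angle between each of jar1, jar2, jar3's own z axis and vertical below 0.12 rad and x of jar1 in the frame of stand between -0.07 and -0.008 m and y of jar1 in the frame of stand between -0.135 and 0.135 m and z of jar1 in the frame of stand between 0.054 and 0.066 m and linear speed of each of jar1, jar2, jar3 below 0.03 m/s and x of jar2 in the frame of stand between -0.07 and -0.008 m and y of jar2 in the frame of stand between -0.135 and 0.135 m and z of jar2 in the frame of stand between 0.054 and 0.066 m and x of jar3 in the frame of stand between -0.07 and -0.008 m and y of jar3 in the frame of stand between -0.135 and 0.135 m and z of jar3 in the frame of stand between 0.054 and 0.066 m and contact force between each of jar1, jar2, jar3 and the fingers below 0.3 N), for 0.2 s.
6. swing the tally lever to its stop to log the short jars, all of them standing in their row (value of joint lever above 1.03 rad and angle between each of jar1, jar2, jar3's own z axis and vertical below 0.12 rad and x of jar1 in the frame of stand between -0.07 and -0.008 m and y of jar1 in the frame of stand between -0.135 and 0.135 m and z of jar1 in the frame of stand between 0.054 and 0.066 m and linear speed of each of jar1, jar2, jar3 below 0.03 m/s and x of jar2 in the frame of stand between -0.07 and -0.008 m and y of jar2 in the frame of stand between -0.135 and 0.135 m and z of jar2 in the frame of stand between 0.054 and 0.066 m and x of jar3 in the frame of stand between -0.07 and -0.008 m and y of jar3 in the frame of stand between -0.135 and 0.135 m and z of jar3 in the frame of stand between 0.054 and 0.066 m), for 0.1 s.
7. let the lever spring back to rest (value of joint lever below 0.1 rad), for 0.2 s.
At the end, for the whole second after the job is handed in: Leg beyond 1.42 rad (stop at 1.5), lever back below 0.1 rad, every bottle and jar that is present at rest on the stand's board, within 0.12 rad of upright, tall bottles with their centres at least 8 mm behind the middle line and short jars at least 8 mm in front of it, none beyond the board (value of joint leg above 1.42 rad and value of joint lever below 0.1 rad and angle between each of bottle1, bottle2, jar1, jar2, jar3's own z axis and vertical below 0.12 rad and x of bottle1 in the frame of stand between 0.008 and 0.07 m and y of bottle1 in the frame of stand between -0.135 and 0.135 m and z of bottle1 in the frame of stand between 0.0715 and 0.0835 m and linear speed of each of bottle1, bottle2, jar1, jar2, jar3 below 0.03 m/s and x of bottle2 in the frame of stand between 0.008 and 0.07 m and y of bottle2 in the frame of stand between -0.135 and 0.135 m and z of bottle2 in the frame of stand between 0.0715 and 0.0835 m and x of jar1 in the frame of stand between -0.07 and -0.008 m and y of jar1 in the frame of stand between -0.135 and 0.135 m and z of jar1 in the frame of stand between 0.054 and 0.066 m and x of jar2 in the frame of stand between -0.07 and -0.008 m and y of jar2 in the frame of stand between -0.135 and 0.135 m and z of jar2 in the frame of stand between 0.054 and 0.066 m and x of jar3 in the frame of stand between -0.07 and -0.008 m and y of jar3 in the frame of stand between -0.135 and 0.135 m and z of jar3 in the frame of stand between 0.054 and 0.066 m); the robot touches nothing.
It fails at once if the mug, padlock or cardboard box is knocked over or pushed more than 8 cm away (angle between any of mug, padlock, blankbox's own z axis and vertical above 0.6 rad or distance of any of mug, padlock, blankbox from where it was at the start of the episode above 0.08 m).
Of bottle1, bottle2 only 1 to 2 are there at a start; the rules pass over those that are not, and their reading is None.
Of jar1, jar2, jar3 only 2 to 3 are there at a start; the rules pass over those that are not, and their reading is None.
At some moment in a run one of jar1, jar2, jar3 may be knocked a few centimetres aside while the robot is not near it.
Once in a run the grip may slacken for a moment while it holds something.
It also fails if it takes over 210 s, if anything falls off the work surface, if the arm or the gripper's body presses on something with over 40 N, if the wrist force passes 120 N, or if a joint passes its speed limit or range.

## Working session

There is one attempt and no reset: what is moved stays moved. The work goes in short steps, Python scripts to look and compute and a tool call to move; the robot and the scene stay as the last step left them, time stands still between calls to the robot, and variables do not carry over. Pictures are saved under pics/ and viewed, at most 14 in all, crops included, and the job is handed in when it is done.

Besides the shell and the picture viewer there is one more tool, called after ">>>" by a JSON object that holds its "fn" and its "kwargs". arm_command: Moves the arm, as the interface text tells. Its arguments: {"type":"object","properties":{"increments":{"type":"array","items":{"type":"array","items":{"type":"array","items":{"type":"number"}}}},"squeeze":{"type":"number"}},"required":["increments"]}

```bash
ls; mkdir -p pics; python3 - <<'E'
from workcell import env, eyes
import cv2
for n in ("scene","top","wrist"):
    p=eyes.camera_params(n); im=eyes.capture(n); cv2.imwrite(f"pics/{n}0.png",im); print(n,p)
print(env.state(), env.pinch_z)
E
```

```text
pics
scene {'fx': 479.18177355469794, 'fy': 479.18177355469794, 'cx': 312.95689128613736, 'cy': 241.10939239707756, 'k1': -0.1147903464724755, 'R': array([[-0.74460151,  0.66750003,  0.00350595],
       [ 0.47765223,  0.53647902, -0.69572883],
       [-0.46627989, -0.51636612, -0.71829597]]), 't': array([ 366.34766732, -134.50974252, 1364.57648677])}
top {'fx': 551.2572606938168, 'fy': 551.2572606938168, 'cx': 330.87295830839093, 'cy': 234.85506516335906, 'k1': 0.03914570648069143, 'R': array([[ 0.01855743, -0.99967327, -0.01757746],
       [-0.98884039, -0.01575149, -0.14814376],
       [ 0.14781849,  0.02013047, -0.98880962]]), 't': array([   5.08428233,  477.23971058, 1348.46038521])}
wrist {'fx': 373.5440900264229, 'fy': 373.5440900264229, 'cx': 319.4034373401758, 'cy': 236.38880593055998, 'k1': -0.04369884276443722, 'R': array([[ 0.37765017,  0.92594749, -0.0012623 ],
       [ 0.89354572, -0.36407687,  0.26272435],
       [ 0.24280938, -0.10034582, -0.96487011]]), 't': array([-624.20124873,  -34.00153441,  377.51039126])}
{'t': 0.15, 'q': array([ 1.16499948e+00,  4.23712623e-01,  1.63047977e+00, -1.67804715e-05,
        1.08857779e+00, -1.89629715e-02]), 'dq': array([ 0.00051911, -0.00266218, -0.00267534,  0.00170374,  0.00095091,
        0.00075024]), 'joint_efforts': array([ 6.44133434e-05, -5.57767260e+01, -2.82014984e+01, -1.53139022e-04,
        4.79551993e-03, -3.97688427e-05]), 'eef_pos': array([235.58566382, 578.46294043, 230.70833406]), 'eef_rot': array([-1.16839076e-04,  1.92209379e-01,  9.81353763e-01, -5.77099955e-04]), 'ft_force': array([ 0.29411212, -0.83627501, -0.13403744]), 'moment': array([ 0.01978073, -0.00136736, -0.00321245]), 'finger_force': 0.0, 'width': 85.61707929929156} -18.700000000000003
```

View pics/top0.png

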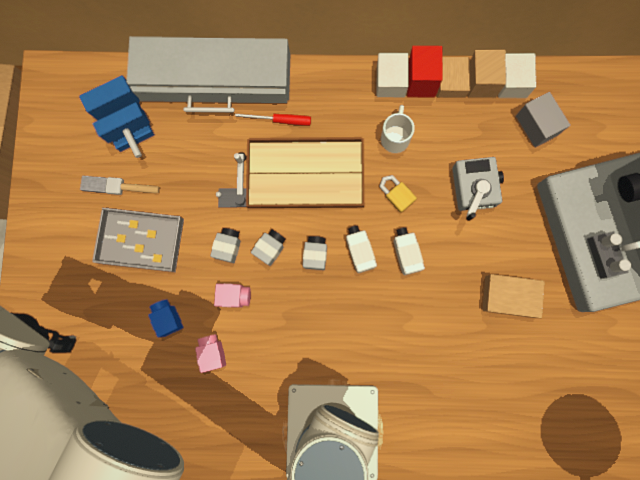

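View pics/scene0.png

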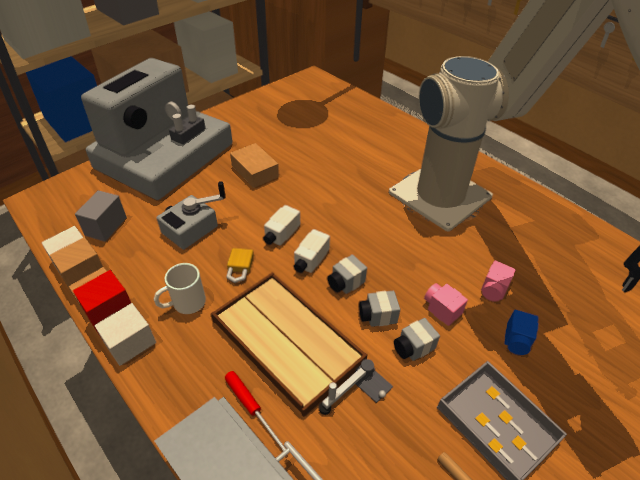

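Top view: bottles lie at (361,248) and (409,250), jars at (226,245), (268,246) and (315,252). The stand is at (305,173), the leg peg at (240,157), and the counter at (480,187) with its peg at (470,215). Look-alikes to leave alone: pink (232,295), pink (210,353) and blue (165,318). Next I'll take close crops of both views.

```bash
cat > h.py <<'E'
import numpy as np, cv2
from workcell import env, eyes
def ray(P,uv):
    d=np.array([(uv[0]-P['cx'])/P['fx'],(uv[1]-P['cy'])/P['fy']]); s=d.copy()
    for _ in range(20): s=d/(1+P['k1']*(s@s))
    R=np.array(P['R']); return -R.T@P['t'], R.T@np.array([s[0],s[1],1.])
def onz(P,uv,z):
    o,d=ray(P,uv); return o+d*(z-o[2])/d[2]
def tri(*pu):
    A=np.zeros((3,3));b=np.zeros(3);L=[]
    for P,uv in pu:
        o,d=ray(P,uv); d=d/np.linalg.norm(d); M=np.eye(3)-np.outer(d,d);A+=M;b+=M@o;L.append((o,M))
    X=np.linalg.solve(A,b); return X,[np.linalg.norm(M@(X-o)) for o,M in L]
def proj(P,X):
    c=np.array(P['R'])@np.asarray(X,float)+P['t']; s=c[:2]/c[2]; s=s*(1+P['k1']*(s@s))
    return np.array([P['cx']+P['fx']*s[0],P['cy']+P['fy']*s[1]])
def crop(im,x0,y0,w,h,f,name):
    c=cv2.resize(im[y0:y0+h,x0:x0+w],None,fx=f,fy=f,interpolation=cv2.INTER_CUBIC)
    st=20
    for x in range((x0//st+1)*st,x0+w,st): cv2.putText(c,str(x),(int((x-x0)*f)-8,8),0,.3,(0,0,255)); cv2.line(c,(int((x-x0)*f),10),(int((x-x0)*f),14),(0,0,255))
    for y in range((y0//st+1)*st,y0+h,st): cv2.putText(c,str(y),(0,int((y-y0)*f)+3),0,.3,(0,0,255)); cv2.line(c,(18,int((y-y0)*f)),(22,int((y-y0)*f)),(0,0,255))
    cv2.imwrite('pics/'+name,c)
E
python3 - <<'E'
from h import *
crop(cv2.imread('pics/top0.png'),200,130,320,150,2.5,'t1.png')
crop(cv2.imread('pics/scene0.png'),150,170,300,245,2.4,'s1.png')
E
```

```text
(no output)
```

View pics/t1.png

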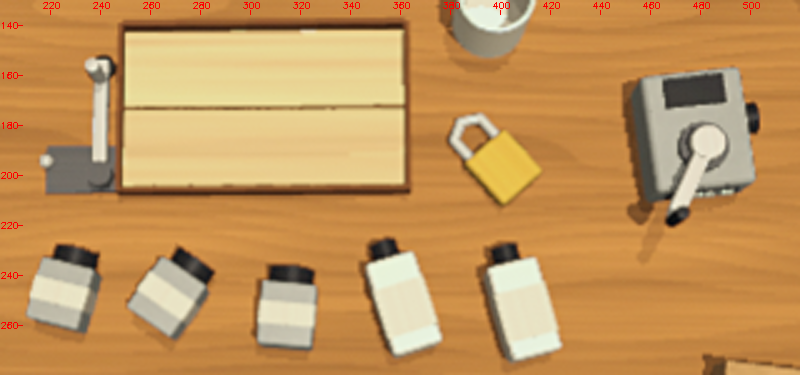

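View pics/s1.png

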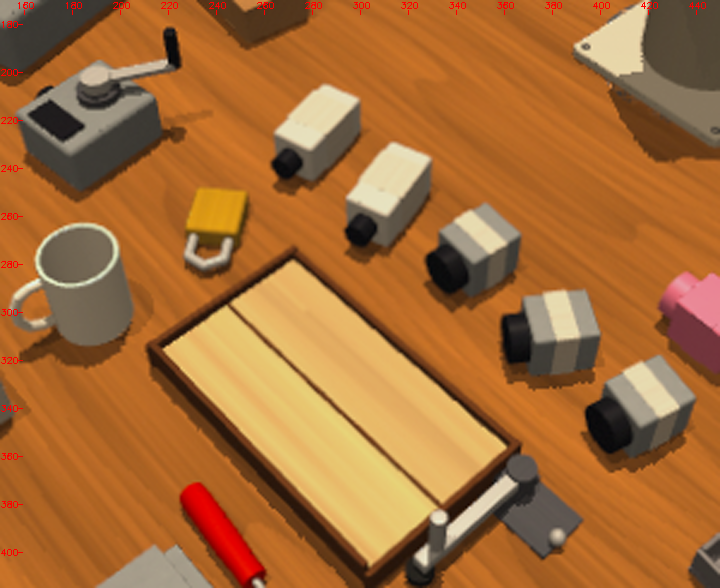

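The two crops show three grey jars and two white bottles with their caps away from the robot. The stand's middle line, the leg peg and the lever peg are all clear too. I'll triangulate the hand-picked corners.

```bash
python3 - <<'E'
from h import *
np.set_printoptions(precision=1,suppress=True)
T=eyes.camera_params('top');S=eyes.camera_params('scene')
D={'legpeg':[(98,66),(438,517)],'leghinge':[(100,172),(521,465)],'levpeg':[(683,211),(170,33)],'levhinge':[(708,141),(97,78)],
'lineL':[(124,107),(443,503)],'lineR':[(405,104),(230,305)],
'A':[(366,268),(390,217),(411,252),(347,197),(440,338),(397,143),(393,352),(432,153)],
'B':[(484,276),(317,150),(534,260),(278,128),(560,346),(324,86),(512,355),(360,98)],
'J1':[(38,258),(632,422),(97,267),(597,398),(85,326),(655,357),(28,315),(693,398)],
'J2':[(165,257),(533,341),(209,290),(530,293),(175,335),(585,291),(130,303),(600,333)],
'J3':[(262,279),(470,262),(317,279),(438,237),(313,343),(483,206),(258,343),(519,238)]}
for k,v in D.items():
    X=[]
    for a,b in zip(v[::2],v[1::2]):
        x,e=tri((T,(200+a[0]/2.5,130+a[1]/2.5)),(S,(150+b[0]/2.4,170+b[1]/2.4))); X.append(x); 
        print(k,x,np.array(e))
    if len(X)==4:
        c=np.mean(X,0); d=(X[0]+X[1]-X[2]-X[3])/2; w=X[0]+X[3]-X[1]-X[2]
        print('  centre',c,'yaw',np.degrees(np.arctan2(d[1],d[0])),'len',np.linalg.norm(d),'w',np.linalg.norm(w)/2)
E
```

```text
legpeg [666.  246.4  70.8] [1. 1.]
leghinge [566.8 246.   32.9] [0.4 0.4]
levpeg [ 517.5 -321.2  122.4] [0.6 0.6]
levhinge [ 594.5 -355.9   82.3] [1.1 1.1]
lineL [636.8 225.5  26.5] [0.3 0.3]
lineR [644.1 -62.   19.2] [2.4 2.4]
A [470.5 -25.7  44.6] [0.1 0.1]
A [487.  -70.5  49. ] [0.5 0.5]
A [399.8 -97.6  47.7] [2.5 2.5]
A [386.7 -53.9  56.3] [0.9 0.9]
  centre [436.  -61.9  49.4] yaw 17.92032570797015 len 89.97780017073167 w 46.71248895953061
B [ 464.9 -143.7   45.5] [1.1 1.1]
B [ 479.8 -191.3   52.7] [0.1 0.1]
B [ 395.9 -217.7   44.2] [0. 0.]
B [ 385.4 -169.5   52.8] [0.2 0.2]
  centre [ 431.5 -180.5   48.8] yaw 17.707910949526426 len 85.76668374048555 w 49.60313355698849
J1 [477.  293.8  58.1] [6.5 6.5]
J1 [469.3 244.9  32.1] [0.6 0.6]
J1 [407.  253.7  44.2] [1.6 1.6]
J1 [417.9 307.3  49.7] [1.1 1.1]
  centre [442.8 274.9  46. ] yaw -10.456292901781008 len 61.704869295075476 w 54.44770439250821
J2 [477.8 173.7  51.5] [0.9 0.9]
J2 [443.1 131.9  51.8] [2.9 2.9]
J2 [399.3 163.4  46.9] [1.3 1.3]
J2 [429.8 207.7  54.3] [0.9 0.9]
  centre [437.5 169.2  51.1] yaw -35.522074334113334 len 56.402278007501224 w 54.14864541380086
J3 [457.7  75.2  55.8] [2.3 2.3]
J3 [456.7  24.6  48. ] [2.2 2.2]
J3 [394.2  25.9  47.2] [0.4 0.4]
J3 [394.8  78.8  44.7] [1.7 1.7]
  centre [425.8  51.1  48.9] yaw -2.21344345883044 len 63.02314919771318 w 51.840819162749014
```

Every height matches the text (about 50 for the bottles and 54 for the jars, peg radii 99 and 84.5). The stand's centre is about (639.5, 80), with a yaw of about 1°. I'll do the leg first, by gripping its peg.

>>> {"fn": "arm_command", "kwargs": {"increments": [[[0.06,0.036,-0.0277,0,2],[0.06,0.036,-0.0277,0,2],[0.06,0.036,-0.0277,0,2],[0.06,0.036,-0.0277,0,2],[0.06,0.036,-0.0277,0,2],[0.06,0.036,-0.0277,0,2],[0.06,0.036,-0.0277,0,2],[0.06,0.036,-0.0277,0,2],[0.06,0.036,-0.0277,0,2],[0.06,0.036,-0.0277,0,2],[0.06,0.036,-0.0277,0,2],[0.06,0.036,-0.0277,0,2],[0.06,0,0,-0.03,0],[0.06,0,0,-0.03,0],[0.06,0,0,-0.03,0],[0.06,0,0,0,0]]], "squeeze": 60}}

```text
t: 1.75
eef_pos: [664.5, 245.1, 136.1]
eef_rot: [-0.004, -0.016, 1.0, -0.001]
ft_force: [-0.3, 0.6, -0.4]
width: 59.9
finger_force: 0.0
```

>>> {"fn": "arm_command", "kwargs": {"increments": [[[0.06,0.001,0,-0.03,0],[0.06,0,0,-0.03,0],[0.06,0,0,-0.03,0],[0.06,0,0,0,0],[0.0,0,0,0,0],[0.0,0,0,0,0],[0.0,0,0,0,0],[0.0,0,0,0,0],[0.0,0,0,0,0],[0.0,0,0,0,0]]]}}

```text
t: 2.75
eef_pos: [670.2, 249.0, 54.1]
eef_rot: [0.002, -0.016, 1.0, 0.002]
ft_force: [-1.6, 7.7, 3.0]
width: 11.9
finger_force: 58.5
```

>>> {"fn": "arm_command", "kwargs": {"increments": [[[0.04,0,0,-0.008,0],[0.04,0,0,0,0],[0.04,0,0,0,0],[0.04,0,0,0,0],[0.0,0,0,0,0],[0.0,0,0,0,0],[0.0,0,0,0,0],[0.0,0,0,0,0],[0.0,0,0,0,0]]]}}

```text
t: 3.65
eef_pos: [668.8, 248.9, 43.8]
eef_rot: [0.001, -0.016, 1.0, 0.002]
ft_force: [-1.1, 10.6, -0.0]
width: 12.7
finger_force: 58.4
```

```bash
python3 - <<'E'
from h import *
s=env.state();print(s['eef_pos'],s['ft_force'],s['width']); cv2.imwrite('pics/w2.png',eyes.capture('wrist'))
E
```

```text
[668.834951   248.91467835  43.78905933] [-1.13467957e+00  1.05766572e+01 -4.81641740e-03] 12.651803166949101
```

View pics/w2.png

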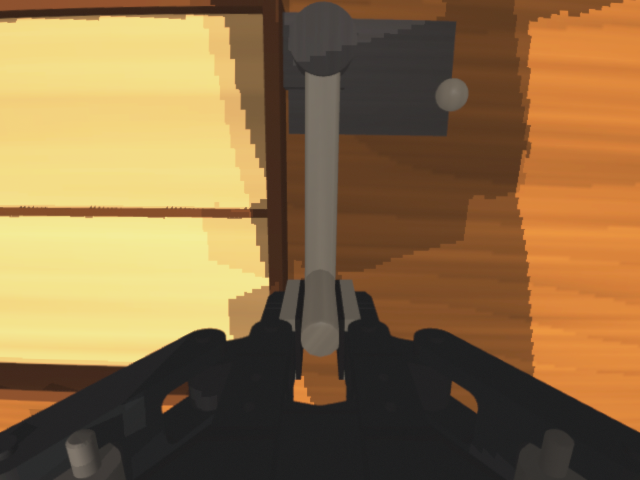

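>>> {"fn": "arm_command", "kwargs": {"increments": [[[0,-0.001,0.0145,0,3.5],[0,-0.002,0.0143,0,3.5],[0,-0.004,0.012,0,3.5],[0,-0.0055,0.0115,0,3.5],[0,-0.0065,0.0105,0,3.5],[0,-0.008,0.0095,0,3.5],[0,-0.009,0.0085,0,3.5],[0,-0.01,0.0075,0,3.5],[0,-0.011,0.006,0,3.5],[0,-0.0115,0.0045,0,3.5],[0,-0.012,0.003,0,3.5],[0,-0.0125,0.0015,0,3.5],[0,-0.006,0,0,0],[0,0,0,0,0],[0,0,0,0,0]]]}}

```text
t: 5.2
eef_pos: [575.8, 350.8, 44.2]
eef_rot: [0.006, -0.374, 0.928, -0.0]
ft_force: [19.9, 1.3, -12.8]
width: 12.1
finger_force: 59.3
```

```bash
python3 - <<'E'
from h import *
s=env.state();print(s['eef_pos'],s['ft_force'],s['width'],s['q']); cv2.imwrite('pics/w3.png',eyes.capture('wrist'))
E
```

```text
[575.81480581 350.78468141  44.17736289] [ 19.94619082   1.28537702 -12.77208639] 12.147265393840122 [ 0.53068344  0.72169699  1.60817641 -0.00368306  0.79943257 -1.8034344 ]
```

>>> {"fn": "arm_command", "kwargs": {"increments": [[[0.05,0,0,0,0],[0.05,0.003,0,0,0],[0.05,0,0,0.03,0],[0.06,0,0,0.04,0],[0.085,0,0,0.03,0],[0.085,-0.0095,-0.0337,0,-2.17],[0.085,-0.0095,-0.0337,0,-2.17],[0.085,-0.0095,-0.0337,0,-2.17],[0.085,-0.0095,-0.0337,0,-2.17],[0.085,-0.0095,-0.0337,0,-2.17],[0.085,-0.0095,-0.0337,0,-2.17],[0.085,-0.0095,-0.0337,0,-2.17],[0.085,-0.0095,-0.0337,0,-2.17],[0.085,-0.0095,-0.0337,0,-2.17],[0.085,-0.0095,-0.0337,0,-2.17],[0.085,-0.0095,-0.0337,0,-2.17],[0.085,-0.0095,-0.0337,0,-2.17],[0.085,0,0,0,0]]]}}

```text
t: 7.05
eef_pos: [457.2, -57.2, 143.4]
eef_rot: [-0.001, -0.152, 0.988, -0.0]
ft_force: [-0.7, -0.3, 0.3]
width: 84.4
finger_force: 0.0
```

```bash
python3 - <<'E'
from h import *
np.set_printoptions(precision=2,suppress=True)
s=env.state();print(s['eef_pos'],s['eef_rot'],s['ft_force'],s['q']); P=eyes.camera_params('wrist');im=eyes.capture('wrist')
t=eyes.capture('top')
for X in [(464.6,-52.7,50),(470.5,-25.7,50),(487,-70.5,50),(400,-97.6,50),(386.7,-53.9,50)]:
    cv2.circle(im,tuple(int(v) for v in proj(P,X)),3,(0,0,255),-1)
im[:240,:320]=cv2.resize(t,(320,240))if 0 else im[:240,:320]
c=np.hstack([cv2.resize(im,(480,360)),cv2.resize(t[120:280,190:350],(320,360))]);cv2.imwrite('pics/w4.png',c)
E
```

```text
[457.22 -57.23 143.38] [-0.   -0.15  0.99 -0.  ] [-0.68 -0.3   0.32] [-0.15  0.32  2.05 -0.    0.77 -2.03]
```

View pics/w4.png

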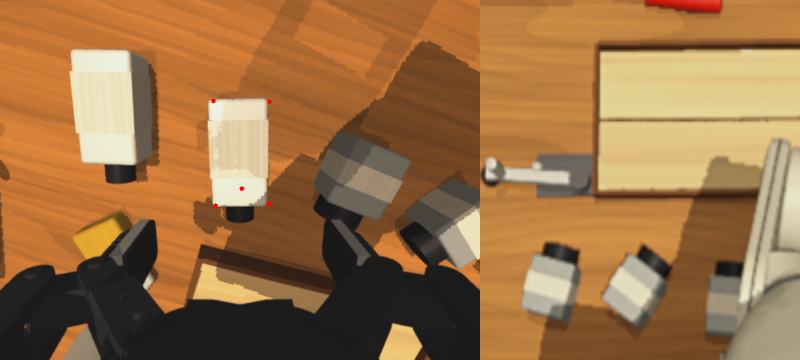

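The corners project right onto the bottle, and the leg is out, pointing to +y. Now I'll descend and grip the bottle below its cap.

>>> {"fn": "arm_command", "kwargs": {"increments": [[[0.085,0.0075,0.0045,-0.03,0],[0.085,0,0,-0.035,0],[0.085,0,0,-0.035,0],[0.085,0,0,-0.033,0],[0.085,0,0,0,0],[0.0,0,0,0,0],[0.0,0,0,0,0],[0.0,0,0,0,0],[0.0,0,0,0,0],[0.0,0,0,0,0],[0.0,0,0,0,0]]], "squeeze": 30}}

```text
t: 8.25
eef_pos: [467.9, -50.2, 12.2]
eef_rot: [0.002, -0.155, 0.988, -0.0]
ft_force: [0.4, 1.7, 8.1]
width: 50.2
finger_force: 31.8
```

>>> {"fn": "arm_command", "kwargs": {"increments": [[[0,-0.0047,-0.0015,0.0118,0],[0,-0.0064,-0.0021,0.0109,0],[0,-0.0079,-0.0025,0.0097,0],[0,-0.0092,-0.003,0.0083,0],[0,-0.0104,-0.0033,0.0067,0],[0,-0.0112,-0.0036,0.0049,0],[0,-0.0118,-0.0038,0.003,0],[0,-0.0121,-0.0039,0.001,0],[0,-0.0121,-0.0039,-0.001,0],[0,-0.0118,-0.0038,-0.003,0],[0,0,0,0,0]]]}}

```text
t: 9.35
eef_pos: [365.9, -81.6, 61.9]
eef_rot: [-0.002, -0.154, 0.988, 0.001]
ft_force: [-0.3, 0.8, -2.0]
width: 50.4
finger_force: 31.6
```

```bash
python3 - <<'E'
from h import *
np.set_printoptions(precision=2,suppress=True)
s=env.state();print(s['eef_pos'],s['ft_force'],s['width'])
im=eyes.capture('wrist');t=eyes.capture('scene')
c=np.hstack([cv2.resize(im,(400,300)),cv2.resize(t[150:330,200:440],(400,300))]);cv2.imwrite('pics/w5.png',c)
E
```

```text
[365.92 -81.58  61.94] [-0.28  0.76 -1.96] 50.42842813418681
```

View pics/w5.png

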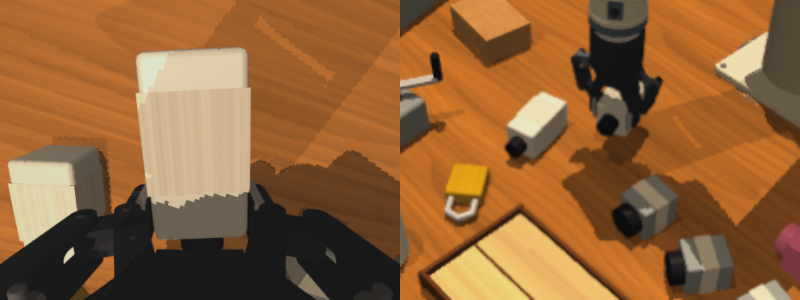

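The bottle lifted flat because pad friction resists rotation. I'll set it down and re-grip at the cap with minimum force, so its weight can swing it upright.

>>> {"fn": "arm_command", "kwargs": {"increments": [[[0,0.019,0.006,0,0],[0,0.019,0.006,0,0],[0,0,0,-0.025,0],[0,0,0,-0.024,0],[0,0,0,0,0],[0.07,0,0,0,0],[0.07,0,0,0,0],[0.07,0.014,0.0045,0,0],[0.07,0.014,0.0045,0,0],[0.07,0,0,0,0],[0,0,0,0,0],[0,0,0,0,0],[0,0,0,0,0],[0,0,0,0,0],[0,0,0,0,0],[0,0,0,0,0],[0,0,0,0,0]]], "squeeze": 20}}

```text
t: 11.15
eef_pos: [434.2, -60.6, 13.6]
eef_rot: [-0.0, -0.155, 0.988, 0.0]
ft_force: [-3.0, 0.5, 3.6]
width: 27.0
finger_force: 20.1
```

>>> {"fn": "arm_command", "kwargs": {"increments": [[[0,0,0,0.01,0],[0,0,0,0.03,0],[0,0,0,0.045,0],[0,0,0,0.045,0],[0,0,0,0,0],[0,0,0,0,0]]]}}

```text
t: 11.75
eef_pos: [435.4, -60.7, 144.8]
eef_rot: [0.002, -0.155, 0.988, -0.001]
ft_force: [0.4, 0.1, -2.6]
width: 27.4
finger_force: 22.2
```

```bash
python3 - <<'E'
from h import *
np.set_printoptions(precision=2,suppress=True)
s=env.state();print(s['eef_pos'],s['ft_force'],s['width'])
im=eyes.capture('wrist');t=eyes.capture('scene')
c=np.hstack([cv2.resize(im,(400,300)),cv2.resize(t[130:310,200:440],(400,300))]);cv2.imwrite('pics/w6.png',c)
E
```

```text
[435.4  -60.7  144.78] [ 0.35  0.1  -2.64] 27.37762910377491
```

View pics/w6.png

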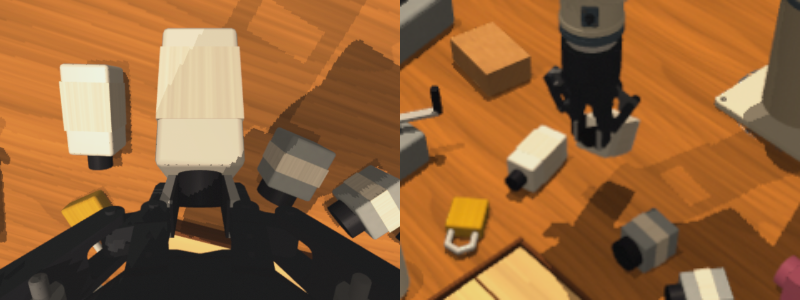

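It now hangs about 20° tilted, so gravity nearly does it. A few vertical shakes should help it slip round.

>>> {"fn": "arm_command", "kwargs": {"increments": [[[0,0,0,0.045,0],[0,0,0,-0.03,0],[0,0,0,0.045,0],[0,0,0,-0.03,0],[0,0,0,0.045,0],[0,0,0,-0.04,0],[0,0,0,0.045,0],[0,0,0,-0.04,0],[0,0,0,0.045,0],[0,0,0,-0.04,0],[0,0,0,0.045,0],[0,0,0,-0.04,0],[0,0,0,0,0]]]}}

```text
t: 13.15
eef_pos: [431.4, -60.1, 189.4]
eef_rot: [-0.004, -0.155, 0.988, 0.001]
ft_force: [-1.7, 0.5, -2.1]
width: 26.7
finger_force: 21.2
```

```bash
python3 - <<'E'
from h import *
np.set_printoptions(precision=2,suppress=True)
s=env.state();print(s['eef_pos'],s['ft_force'],s['moment'],s['width'])
im=eyes.capture('wrist');t=eyes.capture('scene')
c=np.hstack([cv2.resize(im,(400,300)),cv2.resize(t[110:290,200:440],(400,300))]);cv2.imwrite('pics/w7.png',c)
E
```

```text
[431.39 -60.07 189.44] [-1.71  0.49 -2.11] [-0.02  0.15 -0.01] 26.66238306782493
```

View pics/w7.png

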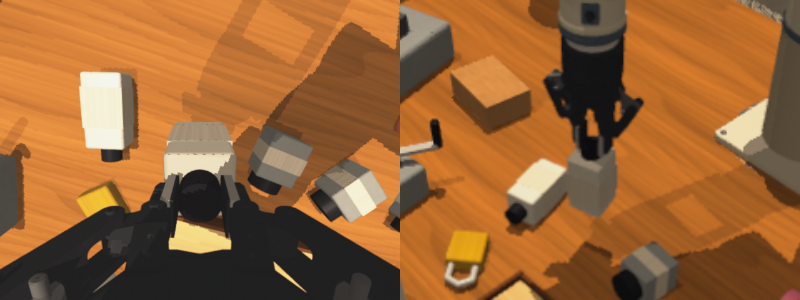

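The bottle now hangs nearly upright. I'll carry it to the back row with a few more shakes.

>>> {"fn": "arm_command", "kwargs": {"increments": [[[0,0.0307,0.0245,0,-2.1],[0,0.0307,0.0245,0,-2.1],[0,0.0307,0.0245,0,-2.1],[0,0.0307,0.0245,0,-2.1],[0,0.0307,0.0245,0,-2.1],[0,0.0307,0.0245,0,-2.1],[0,0.0307,0.0245,0,-2.1],[0,0.0307,0.0245,0,-2.1],[0,0,0,0.04,0],[0,0,0,-0.04,0],[0,0,0,0.04,0],[0,0,0,-0.04,0],[0,0,0,0.04,0],[0,0,0,-0.04,0],[0,0,0,0.04,0],[0,0,0,-0.04,0],[0,0,0,0.04,0],[0,0,0,-0.04,0],[0,0,0,0,0],[0,0,0,0,0]]]}}

```text
t: 15.25
eef_pos: [679.4, 135.3, 192.9]
eef_rot: [-0.001, -0.009, 1.0, -0.0]
ft_force: [0.1, 0.5, -2.1]
width: 27.1
finger_force: 20.9
```

```bash
python3 - <<'E'
from h import *
np.set_printoptions(precision=2,suppress=True)
s=env.state();print(s['eef_pos'],s['eef_rot'],s['ft_force'],s['moment'],s['width'])
im=eyes.capture('wrist');t=eyes.capture('scene');cv2.imwrite('pics/w8raw.png',im);cv2.imwrite('pics/s8raw.png',t)
T=eyes.camera_params('scene'); u,v=proj(T,[677,136,160]).astype(int);print(u,v)
c=np.hstack([cv2.resize(im,(400,300)),cv2.resize(t[v-90:v+90,u-120:u+120],(400,300))]);cv2.imwrite('pics/w8.png',c)
E
```

```text
[679.41 135.29 192.93] [-0.   -0.01  1.   -0.  ] [ 0.11  0.49 -2.08] [-0.01  0.02 -0.03] 27.124092042507538
287 324
```

View pics/w8.png

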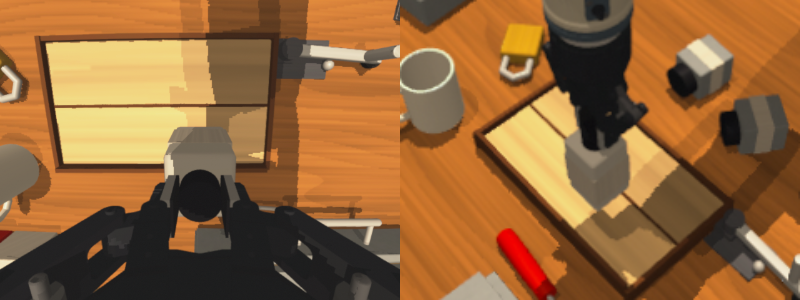

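>>> {"fn": "arm_command", "kwargs": {"increments": [[[0,-0.001,0,-0.03,0],[0,0,0,-0.025,0],[0,0,0,-0.01,0],[0,0,0,-0.003,0],[0,0,0,-0.003,0],[0,0,0,-0.002,0],[0,0,0,0,0]]]}}

```text
t: 16.05
eef_pos: [680.3, 135.7, 122.3]
eef_rot: [0.001, -0.009, 1.0, 0.0]
ft_force: [-0.8, -0.6, 1.3]
width: 26.8
finger_force: 21.3
```

>>> {"fn": "arm_command", "kwargs": {"increments": [[[0,0,0,-0.002,0],[0,0,0,-0.002,0],[0,0,0,0,0],[0,0,0,0,0]]]}}

```text
t: 16.45
eef_pos: [682.1, 135.9, 121.9]
eef_rot: [0.004, -0.009, 1.0, 0.001]
ft_force: [-3.8, 0.0, 21.3]
width: 26.7
finger_force: 23.3
```

>>> {"fn": "arm_command", "kwargs": {"increments": [[[0,0,0,0.002,0],[0.05,0,0,0,0],[0.05,0,0,0,0],[0.05,0,0,0,0],[0.05,0,0,0.03,0],[0.05,0,0,0.035,0],[0.06,-0.0213,-0.0331,0,1.85],[0.06,-0.0213,-0.0331,0,1.85],[0.06,-0.0213,-0.0331,0,1.85],[0.06,-0.0213,-0.0331,0,1.85],[0.06,-0.0213,-0.0331,0,1.85],[0.06,-0.0213,-0.0331,0,1.85],[0.06,-0.0213,-0.0331,0,1.85],[0.06,-0.0213,-0.0331,0,1.85],[0.06,-0.0213,-0.0331,0,1.85],[0.06,0,0,-0.03,0],[0.06,0,0,0,0]]]}}

```text
t: 18.15
eef_pos: [485.0, -162.7, 151.2]
eef_rot: [-0.002, -0.152, 0.988, 0.001]
ft_force: [0.3, -0.3, 0.1]
width: 60.0
finger_force: 0.0
```

```bash
python3 - <<'E'
from h import *
np.set_printoptions(precision=2,suppress=True)
s=env.state();print(s['eef_pos'],s['eef_rot'],s['ft_force'],s['moment'],s['width'])
im=eyes.capture('wrist');t=eyes.capture('top');P=eyes.camera_params('wrist')
for X in [(490,-161.8,25),(464.9,-143.7,50),(479.8,-191.3,50),(395.9,-217.7,50),(385.4,-169.5,50)]:
    cv2.circle(im,tuple(int(v) for v in proj(P,X)),3,(0,0,255),-1)
c=np.hstack([cv2.resize(im,(400,300)),cv2.resize(t[120:285,200:420],(400,300))]);cv2.imwrite('pics/w9.png',c)
cv2.imwrite('pics/t9raw.png',t)
E
```

```text
[ 484.96 -162.7   151.19] [-0.   -0.15  0.99  0.  ] [ 0.28 -0.27  0.14] [-0.03  0.   -0.01] 59.99662170883456
```

View pics/w9.png

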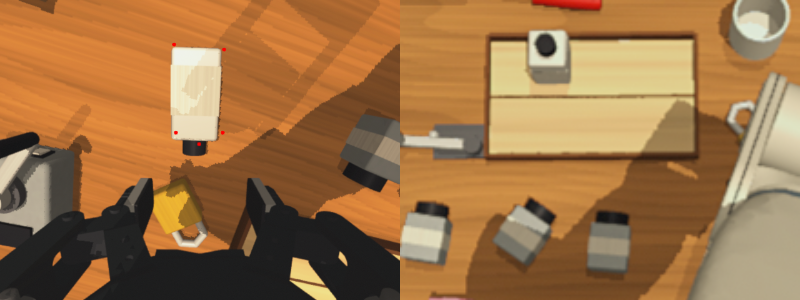

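Bottle A stands upright in the back row. Bottle B's cap is at (195,148) in the crop, about 6 mm farther out than I estimated, so I'll correct for that and grip the cap.

>>> {"fn": "arm_command", "kwargs": {"increments": [[[0.06,0.011,0.0025,-0.03,0],[0.06,0,0,-0.04,0],[0.06,0,0,-0.04,0],[0.06,0,0,-0.028,0],[0.06,0,0,0,0],[0,0,0,0,0],[0,0,0,0,0],[0,0,0,0,0],[0,0,0,0,0],[0,0,0,0,0],[0,0,0,0,0]]], "squeeze": 20}}

```text
t: 19.35
eef_pos: [500.4, -160.3, 17.5]
eef_rot: [0.002, -0.153, 0.988, -0.001]
ft_force: [1.9, 2.3, 8.1]
width: 26.6
finger_force: 19.7
```

>>> {"fn": "arm_command", "kwargs": {"increments": [[[0,0,0,0.02,0],[0,0,0,0.045,0],[0,0,0,0.045,0],[0,0,0,0.045,0],[0,0,0,-0.03,0],[0,0,0,0.045,0],[0,0,0,-0.03,0],[0,0,0,0.045,0],[0,0,0,-0.04,0],[0,0,0,0.045,0],[0,0,0,-0.04,0],[0,0,0,0.045,0],[0,0,0,-0.04,0],[0,0,0,0.04,0],[0,0,0,-0.04,0],[0,0,0,0.04,0],[0,0,0,-0.04,0],[0,0,0,0,0]]]}}

```text
t: 21.15
eef_pos: [496.1, -159.2, 168.1]
eef_rot: [-0.002, -0.153, 0.988, 0.001]
ft_force: [-1.5, -0.7, -3.0]
width: 26.2
finger_force: 20.3
```

```bash
python3 - <<'E'
from h import *
np.set_printoptions(precision=2,suppress=True)
s=env.state();print(s['eef_pos'],s['eef_rot'],s['ft_force'],s['moment'],s['width'])
E
```

```text
[ 496.09 -159.17  168.14] [-0.   -0.15  0.99  0.  ] [-1.53 -0.69 -3.  ] [ 0.06  0.08 -0.04] 26.24605226061286
```

>>> {"fn": "arm_command", "kwargs": {"increments": [[[0,0,0,0.02,0],[0,0.0305,0.0308,0,-2.75],[0,0.0305,0.0308,0,-2.75],[0,0.0305,0.0308,0,-2.75],[0,0.0305,0.0308,0,-2.75],[0,0.0305,0.0308,0,-2.75],[0,0.0305,0.0308,0,-2.75],[0,0,0,0.04,0],[0,0,0,-0.04,0],[0,0,0,0.04,0],[0,0,0,-0.04,0],[0,0,0,0.04,0],[0,0,0,-0.04,0],[0,0,0,0.04,0],[0,0,0,-0.04,0],[0,0,0,0,0],[0,0,0,0,0],[0,0,0,0,0]]]}}

```text
t: 22.95
eef_pos: [681.8, 24.8, 192.3]
eef_rot: [0.001, -0.01, 1.0, -0.0]
ft_force: [0.2, -0.8, -2.0]
width: 26.6
finger_force: 20.0
```

```bash
python3 - <<'E'
from h import *
np.set_printoptions(precision=2,suppress=True)
s=env.state();print(s['eef_pos'],s['eef_rot'],s['ft_force'],s['moment'],s['width'])
im=eyes.capture('wrist');cv2.imwrite('pics/w10.png',im)
a=cv2.imread('pics/w8raw.png'); # compare bottle outlines with first bottle's
for n,i in(('A',a),('B',im)):
    g=cv2.cvtColor(i,cv2.COLOR_BGR2HSV); m=((g[...,1]<60)&(g[...,2]>90)).astype(np.uint8); m[:, :200]=0;m[:,440:]=0
    k,l,st,c=cv2.connectedComponentsWithStats(m); print(n,st[1:][st[1:,4]>800])
E
```

```text
[681.81  24.8  192.27] [ 0.   -0.01  1.   -0.  ] [ 0.2  -0.83 -2.02] [-0.01 -0.03  0.01] 26.642278167833553
A [[ 265  248  110   44 1865]]
B [[ 258  215  123  116 4858]]
```

>>> {"fn": "arm_command", "kwargs": {"increments": [[[0,-0.003,0,-0.03,0],[0,0,0,-0.025,0],[0,0,0,-0.008,0],[0,0,0,-0.003,0],[0,0,0,-0.003,0],[0,0,0,0,0]]]}}

```text
t: 23.6
eef_pos: [682.7, 25.2, 128.3]
eef_rot: [0.005, -0.01, 1.0, 0.0]
ft_force: [-2.5, 0.8, 22.2]
width: 26.1
finger_force: 26.9
```

>>> {"fn": "arm_command", "kwargs": {"increments": [[[0,0,0,0.003,0],[0.05,0,0,0,0],[0.05,0,0,0,0],[0.05,0,0,0,0],[0.05,0,0,0.03,0],[0.05,0,0,0.035,0],[0.05,-0.0163,-0.0346,0,0],[0.05,-0.0163,-0.0346,0,0],[0.05,-0.0163,-0.0346,0,0],[0.05,-0.0163,-0.0346,0,0],[0.05,-0.0163,-0.0346,0,0],[0.05,-0.0163,-0.0346,0,0],[0.05,-0.0163,-0.0346,0,0],[0.05,-0.0163,-0.0346,0,0],[0.05,-0.0163,-0.0346,0,0],[0.05,-0.0163,-0.0346,0,0],[0.05,0,0,0,0]]]}}

```text
t: 25.3
eef_pos: [513.6, -324.7, 189.3]
eef_rot: [-0.0, -0.008, 1.0, -0.0]
ft_force: [0.6, 0.0, 0.7]
width: 50.4
finger_force: 0.0
```

```bash
python3 - <<'E'
from h import *
np.set_printoptions(precision=2,suppress=True)
s=env.state();print(s['eef_pos'],s['eef_rot'],s['ft_force'],s['moment'],s['width'])
im=eyes.capture('wrist');t=eyes.capture('top');P=eyes.camera_params('wrist')
for X in [(517.5,-321,124),(594.5,-356,82)]:
    cv2.circle(im,tuple(int(v) for v in proj(P,X)),3,(0,0,255),-1)
c=np.hstack([cv2.resize(im,(400,300)),cv2.resize(t[120:285,200:420],(400,300))]);cv2.imwrite('pics/w11.png',c)
cv2.imwrite('pics/t11raw.png',t)
E
```

```text
[ 513.63 -324.73  189.29] [-0.   -0.01  1.   -0.  ] [0.55 0.05 0.68] [-0.    0.02 -0.06] 50.4017131400588
```

View pics/w11.png

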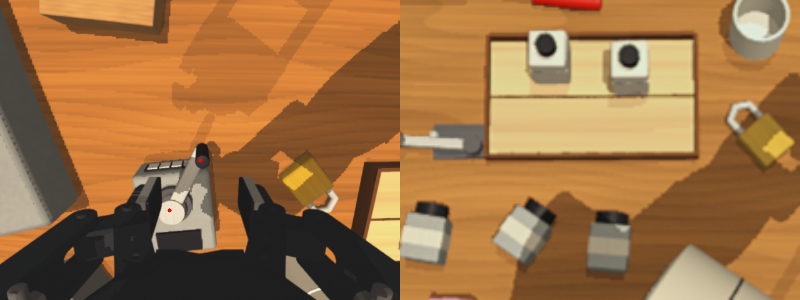

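Both bottles stand upright behind the line, and the lever peg projects where I expected at (202,160). I'll grip the peg.

>>> {"fn": "arm_command", "kwargs": {"increments": [[[0.05,0.004,0.004,-0.03,0],[0.05,0,0,-0.03,0],[0.05,0,0,-0.032,0],[0.05,0,0,0,0],[0,0,0,0,0],[0,0,0,0,0],[0,0,0,0,0],[0,0,0,0,0],[0,0,0,0,0],[0,0,0,0,0]]], "squeeze": 60}}

```text
t: 26.4
eef_pos: [521.2, -321.5, 99.8]
eef_rot: [0.002, -0.01, 1.0, -0.004]
ft_force: [-0.2, -17.7, -8.2]
width: 11.8
finger_force: 58.4
```

>>> {"fn": "arm_command", "kwargs": {"increments": [[[0,-0.0037,-0.0097,0,0],[0,-0.0025,-0.0101,0,0],[0,-0.0013,-0.0103,0,0],[0,0,-0.0104,0,0],[0,0.0013,-0.0103,0,0],[0,0.0025,-0.0101,0,0],[0,0.0037,-0.0097,0,0],[0,0.0049,-0.0092,0,0],[0,0.006,-0.0085,0,0],[0,0.003,-0.004,0,0],[0,0,0,0,0],[0,0,0,0,0]]]}}

```text
t: 27.6
eef_pos: [532.0, -410.6, 99.6]
eef_rot: [-0.001, -0.01, 1.0, -0.001]
ft_force: [-8.6, -2.4, 5.7]
width: 11.9
finger_force: 60.3
```

>>> {"fn": "arm_command", "kwargs": {"increments": [[[0,0.002,-0.003,0,0],[0,0,0,0,0],[0,-0.005,0.007,0,0],[0,-0.006,0.0085,0,0],[0,-0.0049,0.0092,0,0],[0,-0.0037,0.0097,0,0],[0,-0.0025,0.0101,0,0],[0,-0.0013,0.0103,0,0],[0,0,0.0104,0,0],[0,0.0013,0.0103,0,0],[0,0.0025,0.0101,0,0],[0,0.0037,0.0097,0,0],[0,0,0,0,0],[0.05,0,0,0,0],[0.05,0,0,0,0],[0.05,0,0,0,0],[0.05,0,0,0.04,0],[0.06,0,0,0.04,0],[0.085,0,0,0.01,0],[0.085,0,0,0,0]]]}}

```text
t: 29.6
eef_pos: [520.9, -317.5, 189.7]
eef_rot: [0.002, -0.01, 1.0, -0.001]
ft_force: [-0.1, -0.4, -0.2]
width: 84.6
finger_force: 0.0
```

```bash
python3 - <<'E'
from h import *
np.set_printoptions(precision=2,suppress=True)
s=env.state();print(s['eef_pos'],s['ft_force'],s['width'])
t=eyes.capture('top');sc=eyes.capture('scene');cv2.imwrite('pics/t12raw.png',t);cv2.imwrite('pics/s12raw.png',sc)
# have the jars moved? difference of jar regions with first picture
a=cv2.imread('pics/scene0.png')
for n,(x0,y0,x1,y1) in {'J3':(320,250,375,300),'J2':(350,285,405,332),'J1':(390,315,445,368)}.items():
    print(n,np.abs(a[y0:y1,x0:x1].astype(int)-sc[y0:y1,x0:x1]).mean())
# lever in the scene
print('lever', np.abs(a[175:215,180:232].astype(int)-sc[175:215,180:232]).mean())
P=eyes.camera_params('scene');p=proj(P,(640,80,40)).astype(int)
big=np.zeros((300,760,3),np.uint8)
big[:,:400]=cv2.resize(sc[170:395,150:450],(400,300)); big[:,400:]=cv2.resize(t[120:270,200:380],(360,300))
cv2.imwrite('pics/v12.png',big)
E
```

```text
[ 520.91 -317.49  189.75] [-0.11 -0.35 -0.17] 84.56620005159085
J3 32.052727272727275
J2 20.2856221792392
J1 45.937793024585474
lever 10.25977564102564
```

```bash
cat > caps.py <<'E'
from h import *
def caps(im,box):
    x0,y0,x1,y1=box; g=im[y0:y1,x0:x1].max(2); m=(g<48).astype(np.uint8)
    k,l,st,c=cv2.connectedComponentsWithStats(m)
    return [(np.round(c[i]+[x0,y0],1).tolist(),int(st[i,4])) for i in range(1,k) if st[i,4]>12]
E
python3 - <<'E'
from caps import *
for n in('top0','t9raw','t12raw'): print(n,caps(cv2.imread(f'pics/{n}.png'),(205,215,340,275)))
for n in('scene0','s8raw','s12raw'): print(n,caps(cv2.imread(f'pics/{n}.png'),(315,245,450,370)))
for n in('scene0','s12raw'): print(n,'lever',caps(cv2.imread(f'pics/{n}.png'),(200,170,240,210)))
E
```

```text
top0 [([224.6, 230.8], 23), ([272.1, 232.9], 27), ([235.1, 233.4], 28), ([281.2, 239.4], 25), ([311.1, 239.1], 32), ([321.9, 240.1], 24)]
t9raw [([272.2, 232.8], 28), ([211.8, 234.0], 29), ([222.4, 235.7], 35), ([281.2, 239.0], 29), ([316.4, 239.5], 94)]
t12raw [([272.2, 232.9], 29), ([211.9, 234.0], 28), ([222.5, 235.6], 34), ([280.7, 238.7], 45), ([311.5, 239.4], 37), ([321.8, 240.1], 25)]
scene0 [([336.3, 281.9], 257), ([364.8, 311.1], 200), ([403.4, 346.8], 324), ([356.7, 366.0], 32)]
s8raw [([336.2, 282.1], 237), ([364.9, 310.6], 219), ([342.0, 337.2], 18), ([417.4, 354.5], 352), ([360.1, 364.3], 93)]
s12raw [([336.1, 281.8], 256), ([364.5, 311.0], 196), ([417.7, 354.7], 344), ([356.5, 366.3], 30)]
scene0 lever [([221.2, 189.2], 72)]
s12raw lever [([221.3, 189.4], 70)]
```

```bash
python3 - <<'E'
from h import *
np.set_printoptions(precision=1,suppress=True)
T=eyes.camera_params('top');S=eyes.camera_params('scene')
for n,p,q in(('J3',(316.5,239.7),(336.1,281.8)),('J2',(276.8,236),(364.5,311)),('J1',(217.2,234.9),(417.7,354.7))):
    print(n,onz(T,p,47),onz(S,q,30),tri((T,p),(S,q))[0])
print('A,B capped', [onz(T,(200+x/1.82,120+y/1.82),135) for x,y in((545,45),(628,55)) for x in [x-400]])
E
```

```text
J3 [462.6  48.6  47. ] [465.3  49.7  30. ] [465.   49.5  29.6]
J2 [470.3 147.8  47. ] [475.9 150.6  30. ] [473.7 149.7  26.8]
J1 [470.7 296.7  47. ] [473.9 300.3  30. ] [473.5 300.4  29.6]
A,B capped [array([677.8, 137.6, 135. ]), array([665.8,  28.4, 135. ])]
```

One jar, J1, was knocked about 30 mm to +y; its cap is now at (472,299). The lever is back at rest. Next is jar J3.

>>> {"fn": "arm_command", "kwargs": {"increments": [[[0.075,-0.005,0.0366,0,-0.33],[0.075,-0.005,0.0366,0,-0.33],[0.075,-0.005,0.0366,0,-0.33],[0.075,-0.005,0.0366,0,-0.33],[0.075,-0.005,0.0366,0,-0.33],[0.075,-0.005,0.0366,0,-0.33],[0.075,-0.005,0.0366,0,-0.33],[0.075,-0.005,0.0366,0,-0.33],[0.075,-0.005,0.0366,0,-0.33],[0.075,-0.005,0.0366,0,-0.33],[0.075,0,0,-0.04,0],[0.075,0,0,-0.04,0],[0.075,0,0,-0.02,0],[0.075,0,0,0,0]]], "squeeze": 20}}

```text
t: 31.1
eef_pos: [465.8, 48.8, 83.8]
eef_rot: [-0.004, 0.019, 1.0, -0.0]
ft_force: [-1.3, -0.1, -0.0]
width: 75.1
finger_force: 0.0
```

```bash
python3 - <<'E'
from caps import *
np.set_printoptions(precision=2,suppress=True)
s=env.state();print(s['eef_pos'],s['eef_rot'])
P=eyes.camera_params('wrist');im=eyes.capture('wrist');cv2.imwrite('pics/w13.png',im)
print(proj(P,(471,49,27)),[c for c in caps(im,(200,0,440,300)) if c[1]>200])
print([proj(P,(a,b,54)) for a,b in((457.7,75.2),(456.7,24.6))])
E
```

```text
[465.85  48.81  83.75] [-0.    0.02  1.   -0.  ]
[320.44 266.61] [([286.5, 259.8], 344), ([339.3, 266.6], 941)]
[array([373.63, 257.23]), array([269.14, 258.97])]
```

>>> {"fn": "arm_command", "kwargs": {"increments": [[[0.075,0.006,0,-0.03,0],[0.075,0,0,-0.03,0],[0.075,0,0,-0.01,0],[0.075,0,0,0,0],[0,0,0,0,0],[0,0,0,0,0],[0,0,0,0,0],[0,0,0,0,0],[0,0,0,0,0],[0,0,0,0,0]]], "squeeze": 20}}

```text
t: 32.15
eef_pos: [477.0, 48.9, 18.8]
eef_rot: [0.002, 0.019, 1.0, 0.0]
ft_force: [2.1, -1.0, 6.4]
width: 44.7
finger_force: 20.2
```

>>> {"fn": "arm_command", "kwargs": {"increments": [[[0,0,0,0.02,0],[0,0,0,0.045,0],[0,0,0,0.045,0],[0,0,0,0.045,0],[0,0,0,-0.03,0],[0,0,0,0.045,0],[0,0,0,-0.04,0],[0,0,0,0.045,0],[0,0,0,-0.045,0],[0,0,0,0.045,0],[0,0,0,-0.045,0],[0,0,0,0.045,0],[0,0,0,-0.045,0],[0,0,0,0.045,0],[0,0,0,-0.045,0],[0,0,0,0.045,0],[0,0,0,-0.045,0],[0,0,0,0,0],[0,0,0,0,0]]]}}

```text
t: 34.05
eef_pos: [474.4, 48.8, 147.4]
eef_rot: [-0.001, 0.019, 1.0, -0.0]
ft_force: [-0.0, -0.7, -1.3]
width: 44.2
finger_force: 21.7
```

```bash
cat > st.py <<'E'
from caps import *
np.set_printoptions(precision=2,suppress=True)
s=env.state();print(s['eef_pos'],s['eef_rot'],s['ft_force'],s['moment'],s['width'])
import sys
if len(sys.argv)>1:
    im=eyes.capture('wrist');cv2.imwrite(f'pics/{sys.argv[1]}.png',im)
    g=im.max(2); m=(g<48).astype(np.uint8)
    # column profile on the tool's centre line: black cap, band, grey body
    print([int(v) for v in g[100:380:8,320]]); print([im[y,320].tolist() for y in range(160,340,20)])
E
python3 st.py w14
```

```text
[474.44  48.77 147.4 ] [-0.    0.02  1.   -0.  ] [-0.03 -0.66 -1.31] [ 0.03 -0.08  0.02] 44.2335855021563
[212, 215, 197, 203, 213, 219, 217, 213, 230, 230, 231, 225, 219, 115, 164, 94, 99, 103, 29, 31, 31, 33, 32, 32, 32, 33, 33, 32, 32, 37, 42, 42, 247, 247, 247]
[[64, 139, 224], [67, 147, 231], [77, 127, 191], [81, 89, 94], [30, 29, 31], [31, 30, 31], [32, 30, 31], [33, 31, 33], [31, 30, 31]]
```

The cap shows face-on (a black disc about 106 px across), so the jar hangs upright. I'll place it at the front row's right end.

>>> {"fn": "arm_command", "kwargs": {"increments": [[[0,0.031,-0.0135,0,0.8],[0,0.031,-0.0135,0,0.8],[0,0.031,-0.0135,0,0.8],[0,0.031,-0.0135,0,0.8],[0,0,0,0.04,0],[0,0,0,-0.04,0],[0,0,0,0.04,0],[0,0,0,-0.04,0],[0,0,0,0.04,0],[0,0,0,-0.04,0],[0,0,0,0,0],[0,0,0,0,0]]]}}

```text
t: 35.3
eef_pos: [599.1, -5.2, 148.3]
eef_rot: [-0.001, -0.009, 1.0, 0.0]
ft_force: [0.8, -0.4, -1.1]
width: 44.3
finger_force: 21.6
```

```bash
python3 st.py
```

```text
[599.09  -5.17 148.27] [-0.   -0.01  1.    0.  ] [ 0.83 -0.39 -1.15] [ 0.02 -0.06 -0.  ] 44.29169001694975
```

>>> {"fn": "arm_command", "kwargs": {"increments": [[[0,0,0,-0.03,0],[0,0,0,-0.015,0],[0,0,0,-0.006,0],[0,0,0,0,0]]]}}

```text
t: 35.7
eef_pos: [599.5, -5.0, 96.9]
eef_rot: [-0.0, -0.009, 1.0, 0.0]
ft_force: [0.0, -0.1, -2.2]
width: 44.0
finger_force: 22.4
```

>>> {"fn": "arm_command", "kwargs": {"increments": [[[0,0,0,-0.003,0],[0,0,0,-0.003,0],[0,0,0,-0.002,0],[0,0,0,0,0]]]}}

```text
t: 36.1
eef_pos: [602.0, -5.3, 93.0]
eef_rot: [0.003, -0.009, 1.0, -0.0]
ft_force: [-6.1, 0.6, 23.8]
width: 44.2
finger_force: 32.7
```

>>> {"fn": "arm_command", "kwargs": {"increments": [[[0,0,0,0.003,0],[0.06,0,0,0,0],[0.06,0,0,0,0],[0.06,0,0,0,0],[0.06,0,0,0.03,0],[0.06,0,0,0.035,0],[0.075,-0.024,0.0301,0,-7.3],[0.075,-0.024,0.0301,0,-7.3],[0.075,-0.024,0.0301,0,-7.3],[0.075,-0.024,0.0301,0,-7.3],[0.075,-0.024,0.0301,0,-7.3],[0.075,0,0,-0.04,0],[0.075,0,0,-0.03,0],[0.075,0,0,0,0]]]}}

```text
t: 37.5
eef_pos: [476.6, 144.9, 83.5]
eef_rot: [-0.003, 0.304, 0.953, -0.002]
ft_force: [0.0, 0.1, -0.5]
width: 75.3
finger_force: 0.0
```

```bash
python3 - <<'E'
from caps import *
np.set_printoptions(precision=2,suppress=True)
s=env.state();print(s['eef_pos'],s['eef_rot'])
P=eyes.camera_params('wrist');im=eyes.capture('wrist');cv2.imwrite('pics/w15.png',im);S=eyes.camera_params('scene');sc=eyes.capture('scene');cv2.imwrite('pics/s15.png',sc);t=eyes.capture('top');cv2.imwrite('pics/t15.png',t)
print(proj(P,(477,145.5,27)),proj(P,(472,149,50)),[c for c in caps(im,(200,0,440,300)) if c[1]>200])
a=proj(S,(600,-5,90)).astype(int);
c=np.hstack([cv2.resize(im,(400,300)),cv2.resize(sc[a[1]-60:a[1]+75,a[0]-70:a[0]+110],(400,300))]);cv2.imwrite('pics/v15.png',c)
E
```

```text
[476.62 144.89  83.49] [-0.    0.3   0.95 -0.  ]
[321.1  257.63] [320.97 260.46] [([321.1, 260.5], 2329)]
```

View pics/v15.png

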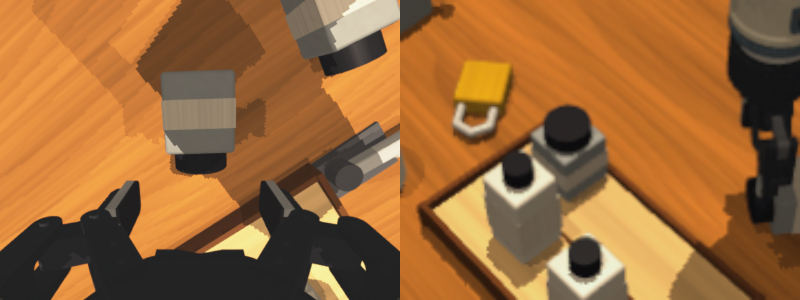

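Jar J3 stands upright in the front row, and J2's cap is centred at (321,260). I'll grip it and shake it upright.

>>> {"fn": "arm_command", "kwargs": {"increments": [[[0.075,0.001,-0.001,-0.03,0],[0.075,0,0,-0.03,0],[0.075,0,0,-0.01,0],[0.075,0,0,0,0],[0,0,0,0,0],[0,0,0,0,0],[0,0,0,0,0],[0,0,0,0,0],[0,0,0,0,0],[0,0,0,0,0]]], "squeeze": 20}}

```text
t: 38.65
eef_pos: [481.8, 144.5, 18.1]
eef_rot: [0.001, 0.304, 0.953, 0.001]
ft_force: [-0.4, -2.4, 7.0]
width: 45.2
finger_force: 19.7
```

>>> {"fn": "arm_command", "kwargs": {"increments": [[[0,0,0,0.02,0],[0,0,0,0.045,0],[0,0,0,0.045,0],[0,0,0,0.045,0],[0,0,0,-0.03,0],[0,0,0,0.045,0],[0,0,0,-0.04,0],[0,0,0,0.045,0],[0,0,0,-0.045,0],[0,0,0,0.045,0],[0,0,0,-0.045,0],[0,0,0,0.045,0],[0,0,0,-0.045,0],[0,0,0,0.045,0],[0,0,0,-0.045,0],[0,0,0,0.045,0],[0,0,0,-0.045,0],[0,0,0,0,0],[0,0,0,0,0]]]}}

```text
t: 40.55
eef_pos: [479.7, 144.1, 146.7]
eef_rot: [-0.001, 0.304, 0.953, -0.001]
ft_force: [0.2, 1.1, -2.5]
width: 45.0
finger_force: 22.4
```

```bash
python3 st.py w16
```

```text
[479.73 144.13 146.71] [-0.    0.3   0.95 -0.  ] [ 0.2   1.11 -2.53] [ 0.02  0.02 -0.05] 44.96105850157013
[120, 134, 133, 133, 129, 135, 132, 136, 132, 129, 128, 103, 135, 146, 108, 105, 109, 112, 32, 31, 34, 35, 35, 35, 34, 34, 35, 34, 34, 36, 40, 41, 247, 247, 247]
[[44, 83, 132], [45, 82, 128], [108, 129, 146], [90, 99, 105], [31, 31, 31], [33, 32, 34], [31, 31, 33], [33, 33, 34], [32, 32, 33]]
```

>>> {"fn": "arm_command", "kwargs": {"increments": [[[0,0.0234,-0.0128,0,7.3],[0,0.0234,-0.0128,0,7.3],[0,0.0234,-0.0128,0,7.3],[0,0.0234,-0.0128,0,7.3],[0,0.0234,-0.0128,0,7.3],[0,0,0,0.04,0],[0,0,0,-0.04,0],[0,0,0,0.04,0],[0,0,0,-0.04,0],[0,0,0,0.04,0],[0,0,0,-0.04,0],[0,0,0,0,0],[0,0,0,-0.03,0],[0,0,0,-0.015,0],[0,0,0,-0.003,0],[0,0,0,0,0]]]}}

```text
t: 42.2
eef_pos: [597.6, 80.3, 99.2]
eef_rot: [-0.0, -0.009, 1.0, -0.0]
ft_force: [0.5, 0.3, -1.5]
width: 44.4
finger_force: 22.3
```

>>> {"fn": "arm_command", "kwargs": {"increments": [[[0,0,0,-0.003,0],[0,0,0,-0.003,0],[0,0,0,-0.002,0],[0,0,0,0,0]]]}}

```text
t: 42.6
eef_pos: [599.8, 80.9, 94.2]
eef_rot: [0.003, -0.009, 1.0, 0.0]
ft_force: [-4.6, 1.3, 18.8]
width: 44.5
finger_force: 24.4
```

>>> {"fn": "arm_command", "kwargs": {"increments": [[[0,0,0,0.003,0],[0.06,0,0,0,0],[0.06,0,0,0,0],[0.06,0,0,0,0],[0.06,0,0,0.03,0],[0.06,0,0,0.035,0],[0.06,-0.0173,0.031,0,-1.15],[0.06,-0.0173,0.031,0,-1.15],[0.06,-0.0173,0.031,0,-1.15],[0.06,-0.0173,0.031,0,-1.15],[0.06,-0.0173,0.031,0,-1.15],[0.06,-0.0173,0.031,0,-1.15],[0.06,-0.0173,0.031,0,-1.15],[0.06,0,0,-0.04,0],[0.06,0,0,-0.03,0],[0.06,0,0,0,0]]]}}

```text
t: 44.2
eef_pos: [473.5, 296.1, 85.0]
eef_rot: [-0.003, 0.061, 0.998, -0.002]
ft_force: [-1.0, -0.8, -0.0]
width: 59.8
finger_force: 0.0
```

```bash
python3 - <<'E'
from caps import *
np.set_printoptions(precision=2,suppress=True)
s=env.state();print(s['eef_pos'],s['eef_rot'])
P=eyes.camera_params('wrist');im=eyes.capture('wrist');cv2.imwrite('pics/w17.png',im);t=eyes.capture('top');cv2.imwrite('pics/t17.png',t);sc=eyes.capture('scene');cv2.imwrite('pics/s17.png',sc)
for y in (340,350,360): cv2.circle(im,tuple(int(v) for v in proj(P,(479,y,20))),3,(0,0,255),-1)
cv2.circle(im,tuple(int(v) for v in proj(P,(479,298,27))),3,(0,255,0),-1)
print(proj(P,(479,298,27)),[c for c in caps(im,(200,0,440,300)) if c[1]>200])
c=np.hstack([cv2.resize(im,(400,300)),cv2.resize(sc[220:400,180:420],(400,300))]);cv2.imwrite('pics/v17.png',c)
E
```

```text
[473.53 296.07  84.98] [-0.    0.06  1.   -0.  ]
[324.61 265.71] [([323.4, 265.8], 2210)]
```

View pics/v17.png

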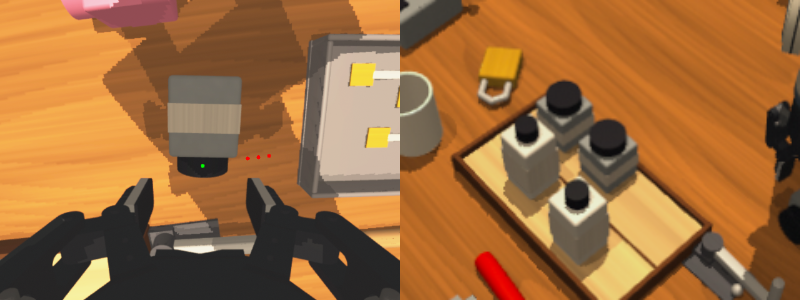

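J2 stands well, J1's cap is centred at (323,266), and the tray is well clear. I'll grip J1.

>>> {"fn": "arm_command", "kwargs": {"increments": [[[0.065,0.0055,0.001,-0.03,0],[0.065,0,0,-0.03,0],[0.065,0,0,-0.011,0],[0.065,0,0,0,0],[0,0,0,0,0],[0,0,0,0,0],[0,0,0,0,0],[0,0,0,0,0],[0,0,0,0,0],[0,0,0,0,0]]], "squeeze": 20}}

```text
t: 45.35
eef_pos: [483.3, 298.9, 19.1]
eef_rot: [0.001, 0.061, 0.998, 0.001]
ft_force: [2.4, -2.1, 6.8]
width: 44.7
finger_force: 20.7
```

>>> {"fn": "arm_command", "kwargs": {"increments": [[[0,0,0,0.02,0],[0,0,0,0.045,0],[0,0,0,0.045,0],[0,0,0,0.045,0],[0,0,0,-0.03,0],[0,0,0,0.045,0],[0,0,0,-0.04,0],[0,0,0,0.045,0],[0,0,0,-0.045,0],[0,0,0,0.045,0],[0,0,0,-0.045,0],[0,0,0,0.045,0],[0,0,0,-0.045,0],[0,0,0,0.045,0],[0,0,0,-0.045,0],[0,0,0,0.045,0],[0,0,0,-0.045,0],[0,0,0,0,0],[0,0,0,0,0]]]}}

```text
t: 47.25
eef_pos: [481.1, 297.9, 147.4]
eef_rot: [-0.001, 0.061, 0.998, -0.001]
ft_force: [0.8, 0.2, -0.8]
width: 44.3
finger_force: 21.9
```

```bash
python3 st.py w18
```

```text
[481.12 297.93 147.38] [-0.    0.06  1.   -0.  ] [ 0.77  0.23 -0.81] [ 0.05 -0.    0.02] 44.28542274033592
[126, 119, 120, 124, 116, 129, 126, 107, 107, 115, 151, 150, 150, 106, 107, 106, 113, 102, 34, 33, 32, 33, 33, 33, 32, 33, 33, 34, 33, 38, 38, 138, 139, 228, 238]
[[89, 100, 105], [110, 133, 151], [93, 103, 110], [91, 101, 106], [32, 31, 32], [32, 30, 32], [33, 32, 34], [32, 31, 33], [32, 31, 32]]
```

J1 still hangs tilted (its body shows from row 156, against 205 for the others), so it needs more shakes.

>>> {"fn": "arm_command", "kwargs": {"increments": [[[0,0,0,0.045,0],[0,0,0,-0.045,0],[0,0,0,0.045,0],[0,0,0,-0.045,0],[0,0,0,0.045,0],[0,0,0,-0.045,0],[0,0,0,0.045,0],[0,0,0,-0.045,0],[0,0,0,0.045,0],[0,0,0,-0.045,0],[0,0,0,0.045,0],[0,0,0,-0.045,0],[0,0,0,0,0],[0,0.023,-0.0266,0,1.6],[0,0.023,-0.0266,0,1.6],[0,0.023,-0.0266,0,1.6],[0,0.023,-0.0266,0,1.6],[0,0.023,-0.0266,0,1.6],[0,0,0,0,0],[0,0,0,0,0]]]}}

```text
t: 49.3
eef_pos: [597.7, 164.8, 149.8]
eef_rot: [0.001, -0.008, 1.0, 0.0]
ft_force: [-0.0, 0.0, -1.4]
width: 44.6
finger_force: 22.0
```

```bash
python3 st.py w19
```

```text
[597.72 164.83 149.75] [ 0.   -0.01  1.    0.  ] [-0.01  0.03 -1.38] [ 0.06 -0.05  0.02] 44.57062191643425
[142, 142, 135, 235, 221, 231, 230, 238, 166, 110, 110, 159, 157, 154, 110, 112, 116, 116, 34, 34, 34, 36, 34, 35, 35, 34, 35, 34, 35, 42, 41, 80, 217, 227, 72]
[[55, 105, 176], [95, 104, 110], [115, 139, 157], [94, 106, 112], [35, 33, 34], [34, 32, 33], [34, 34, 35], [34, 33, 34], [33, 35, 34]]
```

>>> {"fn": "arm_command", "kwargs": {"increments": [[[0,0,0,0.05,0],[0,0,0,-0.05,0],[0,0,0,0.05,0],[0,0,0,-0.05,0],[0,0,0,0.05,0],[0,0,0,-0.05,0],[0,0,0,0.05,0],[0,0,0,-0.05,0],[0,0,0,0.05,0],[0,0,0,-0.05,0],[0,0,0,0.05,0],[0,0,0,-0.05,0],[0,0,0,0.05,0],[0,0,0,-0.05,0],[0,0,0,0.05,0],[0,0,0,-0.05,0],[0,0,0,0.05,0],[0,0,0,-0.05,0],[0,0,0,0,0],[0,0,0,0,0]]]}}

```text
t: 51.35
eef_pos: [595.6, 166.1, 147.7]
eef_rot: [-0.001, -0.009, 1.0, -0.0]
ft_force: [-0.1, 0.2, -2.0]
width: 44.3
finger_force: 21.9
```

```bash
python3 st.py w20
```

```text
[595.59 166.08 147.73] [-0.   -0.01  1.   -0.  ] [-0.1   0.17 -1.95] [-0.07 -0.05 -0.01] 44.29136038585412
[148, 142, 148, 159, 239, 232, 236, 230, 145, 164, 247, 108, 156, 156, 114, 109, 109, 118, 35, 35, 32, 36, 36, 35, 36, 36, 35, 36, 36, 43, 43, 42, 225, 219, 131]
[[71, 155, 238], [152, 236, 247], [114, 137, 156], [93, 104, 109], [71, 77, 81], [32, 31, 32], [34, 34, 36], [35, 35, 36], [35, 35, 36]]
```

>>> {"fn": "arm_command", "kwargs": {"increments": [[[0,0.001,-0.001,0.05,0],[0,0,0,-0.05,0],[0,0,0,0.05,0],[0,0,0,-0.05,0],[0,0,0,0.05,0],[0,0,0,-0.05,0],[0,0,0,0.05,0],[0,0,0,-0.05,0],[0,0,0,0.05,0],[0,0,0,-0.05,0],[0,0,0,0.05,0],[0,0,0,-0.05,0],[0,0,0,0,0],[0,0,0,-0.03,0],[0,0,0,-0.012,0],[0,0,0,0,0]]]}}

```text
t: 53.0
eef_pos: [597.2, 164.3, 106.0]
eef_rot: [-0.001, -0.009, 1.0, -0.0]
ft_force: [-0.5, 0.2, -2.3]
width: 44.4
finger_force: 21.8
```

```bash
python3 st.py w21
```

```text
[597.16 164.28 105.98] [-0.   -0.01  1.   -0.  ] [-0.51  0.22 -2.29] [0.   0.01 0.03] 44.428277145438706
[148, 140, 144, 167, 154, 134, 159, 232, 238, 93, 191, 112, 150, 161, 157, 113, 114, 124, 33, 35, 34, 38, 38, 37, 37, 38, 37, 37, 39, 46, 44, 45, 187, 181, 196]
[[75, 162, 242], [86, 140, 191], [118, 144, 163], [97, 107, 113], [98, 109, 115], [34, 34, 34], [35, 35, 37], [36, 36, 38], [36, 37, 38]]
```

Now lower it to contact and press lightly.

>>> {"fn": "arm_command", "kwargs": {"increments": [[[0,0,0,-0.004,0],[0,0,0,-0.004,0],[0,0,0,-0.003,0],[0,0,0,-0.002,0],[0,0,0,0,0]]]}}

```text
t: 53.55
eef_pos: [601.0, 165.6, 96.7]
eef_rot: [0.003, -0.009, 1.0, 0.001]
ft_force: [-2.8, 2.4, 21.3]
width: 44.5
finger_force: 24.9
```

>>> {"fn": "arm_command", "kwargs": {"increments": [[[0,0,0,0.002,0],[0.06,0,0,0,0],[0.06,0,0,0,0],[0.06,0,0,0,0],[0.06,0,0,0.04,0],[0.06,0,0,0.045,0],[0.05,-0.0062,-0.0374,0,0],[0.05,-0.0062,-0.0374,0,0],[0.05,-0.0062,-0.0374,0,0],[0.05,-0.0062,-0.0374,0,0],[0.05,-0.0062,-0.0374,0,0],[0.05,-0.0062,-0.0374,0,0],[0.05,-0.0062,-0.0374,0,0],[0.05,-0.0062,-0.0374,0,0],[0.05,-0.0062,-0.0374,0,0],[0.05,-0.0062,-0.0374,0,0],[0.05,-0.0062,-0.0374,0,0],[0.05,-0.0062,-0.0374,0,0],[0.05,-0.0062,-0.0374,0,0],[0.05,0,0,0,0]]]}}

```text
t: 55.55
eef_pos: [516.5, -326.0, 179.3]
eef_rot: [0.0, -0.007, 1.0, -0.001]
ft_force: [0.5, 0.2, 0.6]
width: 50.0
finger_force: 0.0
```

```bash
python3 - <<'E'
from caps import *
np.set_printoptions(precision=1,suppress=True)
s=env.state();print(s['eef_pos'])
t=eyes.capture('top');sc=eyes.capture('scene');cv2.imwrite('pics/t22.png',t);cv2.imwrite('pics/s22.png',sc)
T=eyes.camera_params('top');S=eyes.camera_params('scene')
def cap1(P,im,X,r=11):   # dark blob nearest to the expected cap top
    u=proj(P,X).astype(int); L=caps(im,(u[0]-r,u[1]-r,u[0]+r+1,u[1]+r+1)); return max(L,key=lambda c:c[1]) if L else None
for n,X,z in(('A',(678,137,135),128),('B',(666,28,135),128),('J3',(600,-5,100),94),('J2',(598,80,100),94),('J1',(600,165,100),94)):
    X=np.array(X,float);a,b=cap1(T,t,X),cap1(S,sc,X);print(n,a,b, tri((T,a[0]),(S,b[0]))[0] if a and b else '',proj(T,X),proj(S,X))
E
```

```text
[ 516.5 -326.   179.3]
A ([280.7, 147.8], 23) ([286.2, 340.4], 70) [679.9 136.5 109.1] [279.9 144.7] [287.7 332.6]
B ([326.1, 154.5], 17) ([255.2, 296.4], 195) [663.2  23.6 119.9] [325.4 150.1] [257.  294.2]
J3 None ([276.6, 279.0], 306)  [338.9 181. ] [273.7 278.7]
J2 None ([303.2, 302.8], 341)  [303.9 181.3] [300.6 302.3]
J1 None ([330.7, 335.6], 92)  [269. 180.] [328.4 329.1]
```

```bash
python3 - <<'E'
from h import *
np.set_printoptions(precision=1,suppress=True)
T=eyes.camera_params('top');S=eyes.camera_params('scene')
def blob(P,im,X,r,th):
    u=proj(P,X).astype(int);w=im[u[1]-r:u[1]+r+1,u[0]-r:u[0]+r+1]
    m=((w.max(2)<th)&((w.max(2).astype(int)-w.min(2))<25)).astype(np.uint8);k,l,st,c=cv2.connectedComponentsWithStats(m,connectivity=4)
    i=1+np.argmax(st[1:,4]);return c[i]+u-r,st[i]
t,sc=cv2.imread('pics/t22.png'),cv2.imread('pics/s22.png')
for n,X in(('A',(678,137,130)),('B',(666,28,130)),('J3',(600,-5,95)),('J2',(598,80,95)),('J1',(600,165,95))):
    a,sa=blob(T,t,X,16,90);b,sb=blob(S,sc,X,20,80);print(n,a,sa[2:],b,sb[2:],tri((T,a),(S,b)))
E
```

```text
A [279.8 144.5] [ 11  12 104] [285.7 336.8] [ 14  18 212] (array([682.3, 137.6, 125.5]), [np.float64(1.2629944335293621), np.float64(1.2629944335294243)])
B [325.6 150.5] [ 10  12 101] [255.4 296.9] [ 15  18 195] (array([668.4,  27. , 126.9]), [np.float64(1.297171811839929), np.float64(1.2971718118400912)])
J3 [337.7 186.7] [ 18  19 274] [277.9 279.2] [ 21  22 380] (array([588.9,  -3.1,  90.8]), [np.float64(1.2881598728136958), np.float64(1.2881598728137826)])
J2 [302.6 186.5] [ 18  18 272] [302.4 303. ] [ 36  23 466] (array([589.7,  80.9,  90.3]), [np.float64(3.3813705335563013), np.float64(3.3813705335561672)])
J1 [268.3 186.7] [ 19  19 273] [331.3 328.2] [ 37  24 505] (array([587.6, 165.1,  90.1]), [np.float64(3.183858092141647), np.float64(3.183858092141753)])
```

All five caps sit at the upright heights (jars about 90, bottles about 126) in the right rows. Now the second lever stroke.

>>> {"fn": "arm_command", "kwargs": {"increments": [[[0.05,0.002,0.005,-0.03,0],[0.05,0,0,-0.03,0],[0.05,0,0,-0.022,0],[0.05,0,0,0,0],[0,0,0,0,0],[0,0,0,0,0],[0,0,0,0,0],[0,0,0,0,0],[0,0,0,0,0],[0,0,0,0,0]]], "squeeze": 60}}

```text
t: 56.65
eef_pos: [520.7, -321.4, 99.6]
eef_rot: [0.002, -0.009, 1.0, -0.004]
ft_force: [-2.7, -18.1, -6.4]
width: 12.1
finger_force: 58.4
```

>>> {"fn": "arm_command", "kwargs": {"increments": [[[0,-0.0037,-0.0097,0,0],[0,-0.0025,-0.0101,0,0],[0,-0.0013,-0.0103,0,0],[0,0,-0.0104,0,0],[0,0.0013,-0.0103,0,0],[0,0.0025,-0.0101,0,0],[0,0.0037,-0.0097,0,0],[0,0.0049,-0.0092,0,0],[0,0.006,-0.0085,0,0],[0,0.004,-0.005,0,0],[0,0.001,-0.002,0,0],[0,0,0,0,0],[0,0,0,0,0]]]}}

```text
t: 57.95
eef_pos: [532.1, -410.8, 99.2]
eef_rot: [-0.003, -0.009, 1.0, 0.002]
ft_force: [-14.0, 5.6, 14.3]
width: 11.8
finger_force: 61.1
```

Same end point with more force, so the lever is at its stop. I'll bring it back and let go.

>>> {"fn": "arm_command", "kwargs": {"increments": [[[0,-0.005,0.007,0,0],[0,-0.006,0.0085,0,0],[0,-0.0049,0.0092,0,0],[0,-0.0037,0.0097,0,0],[0,-0.0025,0.0101,0,0],[0,-0.0013,0.0103,0,0],[0,0,0.0104,0,0],[0,0.0013,0.0103,0,0],[0,0.0025,0.0101,0,0],[0,0.0037,0.0097,0,0],[0,0,0,0,0],[0.05,0,0,0,0],[0.05,0,0,0,0],[0.05,0,0,0,0],[0.05,0,0,0.04,0],[0.05,0,0,0.04,0],[0.05,0,0,0.04,0],[0.05,0,0,0,0],[0.05,0,0,0,0]]]}}

```text
t: 59.85
eef_pos: [520.0, -316.7, 218.7]
eef_rot: [0.001, -0.009, 1.0, -0.001]
ft_force: [0.5, -0.8, -0.5]
width: 49.9
finger_force: 0.0
```

```bash
python3 - <<'E'
from caps import *
s=env.state();print(s['t'],s['eef_pos'],s['ft_force'],s['width'])
sc=eyes.capture('scene');cv2.imwrite('pics/s23.png',sc)
for n in('scene0','s12raw','s23'): print(caps(cv2.imread(f'pics/{n}.png'),(200,170,240,210)))
a=cv2.imread('pics/s22.png').astype(int); print('stand/leg change since check',np.abs(a[255:420,215:400]-sc[255:420,215:400]).mean())
E
```

```text
59.85 [ 520.03851494 -316.70906717  218.74564117] [ 0.5497056  -0.80243162 -0.46316148] 49.90643105950198
[([221.2, 189.2], 72)]
[([221.3, 189.4], 70)]
[([221.3, 189.4], 70)]
stand/leg change since check 2.1973245973245974
```

```bash
python3 -c "
from workcell import env
print(env.finish_job())"
```

```text
the job is handed in; nothing more can be done
None
```

The job is handed in, with no verdict returned: the leg is out at its stop, both bottles are upright in the back row and all three jars in the front row, and the lever had a full stroke after each group and is back at rest.

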